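# Snap the lid onto a vented conditioning pot and hold it down

## Task

Seal the mortar cube into the round metal pot. First set the lever of the pot's vent cock half open (45 degrees, over the middle one of its three marks) so that the trapped air can bleed off, and leave it there; then set the loose lid on the pot and press it straight down until all three spring clips snap over its edge, and go on pressing so that the lid stays pushed right down against the rim, squashing the soft seal. The program finishes while the gripper is still pressing the lid down: do not let go or ease off, and leave the mortar cube, tin and weight beside the work where they are.

Things in the scene. Friction and masses are not known exactly. Their poses are not given: they have to be found in the camera images.
- pot: Round aluminium pot fixed to the table, 108 mm outside, bore 90 mm, rim 88 mm above the table, foot 150 mm; a mortar cube stands inside. Origin: centre of the underside; z up. The brass vent line runs along the pot's -x (roughly towards the robot), to 155 mm from the axis. Three steel clips, 15 mm wide, at 0, 120 and -120 degrees from its +x reach 118 mm high and 72 mm out from the axis.
- pot_rim (a point): Centre of the pot's mouth at the height of the metal rim (88 mm above the table). A soft rubber seal ring lies on the rim and stands 4 mm proud; it gives about 2.5 N per mm.
- vent_lever (a joint): Turn of the vent cock's lever about its upright stem, rad: 0 = shut (lever across the vent line, along the pot's +y), pi/2 = fully open (in line, pointing away from the pot along its -x); it grows counter-clockwise seen from above. Half open is pi/4. Friction (0.12 N m) keeps it where it is left.
- vent_stem (a point): Point on the lever's upright turning axis at the height of the lever (68 mm above the table), 112 mm from the pot's axis on its -x side.
- lever_grip (a point): Centre of the lever's black sleeve, 48 mm from the turning axis and 69 mm above the table; the sleeve is 44 mm long, 12 mm wide and 12 mm high, and can be pinched across its width from above.
- lid: Aluminium lid, 0.22 kg, upright on the table. Origin: centre of its underside, z up. From below: bevelled spigot 87 mm wide, 14 mm high, entering the bore with 1.5 mm play; bevelled flange 116 mm wide, 6 mm thick; round black knob 32 mm wide, 30 mm high (20 to 50 mm above the origin). Any yaw fits. Pushed right down, its origin is 14 mm below point pot_rim; the clips alone hold it 2 mm higher.
- lid_knob (a point): Centre of the flat top of the lid's knob, 50 mm above the lid's origin.
- clip_1 (a joint): Outward swing of the spring clip on the pot's +x side, rad: 0 = closed. From about 12 mm above the rim the descending flange spreads the clips' slanted tops (to about 0.06 rad); pushing the lid past all three takes about 9 to 16 N, then they spring back to 0 over the flange and the force drops sharply.
- clip_2 (a joint): The same for the clip at +120 degrees about the pot.
- clip_3 (a joint): The same for the clip at -120 degrees about the pot.
- seal (a joint): Squash of the rubber seal ring, m: 0 = free, 0.002 when the clips alone hold the lid, 0.004 with the lid pushed right down to the rim.
- mortar_cube: Bystander: loose mortar cube, 50 mm, standing on the table to the robot's right of the pot. Origin: centre of its underside.
- tin: Bystander: round sample tin, 64 mm across, 37 mm high. Origin: centre of its underside.
- brass_weight: Bystander: round balance weight with a knob, 54 mm across, 46 mm high. Origin: centre of its underside.
Mind the look-alikes: they are no part of the job. Leave any orange look-alike of the lid alone.

How it is judged:
On the way, in this order (a step that is already met when the one before it is completed fails the run):
1. the vent lever is set half open (45 degrees, within about 9) while the lid is still off the pot (value of joint vent_lever between 0.625 and 0.945 rad and horizontal distance between lid and pot_rim above 0.06 m), for 0.3 s.
2. the lid is pressed down until all three clips have sprung back over its edge (value of joint vent_lever between 0.625 and 0.945 rad and z of lid in the frame of pot_rim below -0.0108 m and horizontal distance between lid and pot_rim below 0.005 m and angle between lid's own z axis and vertical below 0.06 rad and value of joint each of clip_1, clip_2, clip_3 below 0.025 rad), for 0.1 s.
At the end, for the whole second after the job is handed in: Vent lever within 9 degrees of 45; lid level (3 degrees), centred (5 mm), all three clips closed over it, and the gripper still pressing it to within 1.2 mm of the rim (seal squashed 2.8 mm or more; a push of about 6 N); the bystanders moved less than 30 mm (all of step 2 and z of lid in the frame of pot_rim below -0.0128 m and value of joint seal above 0.0028 m and contact force between the fingers and lid above 3 N and distance of each of mortar_cube, tin, brass_weight from where it was at the start of the episode below 0.03 m); the arm keeps its last pose, push and grip.
It fails at once if the mortar cube beside the work is pushed away (more than 30 mm) or tipped over (distance of mortar_cube from where it was at the start of the episode above 0.03 m or angle between mortar_cube's own z axis and vertical above 0.5 rad).
It fails at once if the tin beside the work is pushed away (more than 30 mm) or tipped over (distance of tin from where it was at the start of the episode above 0.03 m or angle between tin's own z axis and vertical above 0.5 rad).
It fails at once if the weight beside the work is pushed away (more than 30 mm) or tipped over (distance of brass_weight from where it was at the start of the episode above 0.03 m or angle between brass_weight's own z axis and vertical above 0.5 rad).
It also fails if it takes over 61 s, if anything falls off the work surface, if the arm or the gripper's body presses on something with over 40 N, if the wrist force passes 120 N, or if a joint passes its speed limit or range.

## Robot

A 6-joint arm with a two-finger parallel gripper is mounted at the origin on a cart in front of the work surface, level with it; the furniture and walls round the work are solid. World frame = base frame: x ahead of the robot, y to its left, z up, the work surface at z = 0. Lengths are in m, angles in rad, forces in N, time in s.
With the tool pointing down it reaches from about 0.425 to 0.925 m from the base axis. Payload 12.5 kg.
Tool frame: the origin (TCP) lies between the finger pads; the fingertips stand 25 mm ahead of it and the grasp point (between the pads) lies 6 mm ahead of it (ctrl.tcp_to_tips is the distance from the TCP to the fingertips, in m); z points along the fingers, y is the line along which they close (so a half turn about z gives the same grasp; the last joint's range is limited). The gripper opens to 85 mm and grips with 20 to 120 N. Pads are 22 mm wide; open, the fingers measure 114 mm over their backs; the gripper's body (76 mm by 85 mm) begins 54 mm behind the grasp point. The pads swing forward as they close: fully open they stand 13 mm farther back than shut.
Start: joints at [1.135, 0.491, 1.559, -0, 1.092, -0.106], TCP at [0.202, 0.591, 0.225] pointing down, gripper open.
Joint ranges: [-3.1, 3.1], [-0.84, 2.19], [0.05, 2.79], [-1.13, 4.28], [0.06, 2.93], [-2.69, 2.69]. Speed limits (rad/s): [2.22, 2.22, 2.79, 3.14, 3.14, 3.14].

## Interface

Orientations are given as a unit quaternion [w, x, y, z].
In Python, from station import ctrl, jaws, solver, readout, eyes, workorder gives the robot as it stands. The module is installed in compiled form; this text tells all that it offers. Calls block until the motion is done:
- ctrl.move_to(position, orientation): joint-space move of the TCP to a pose.
- ctrl.move_straight(position, attitude=None, rate=0.15, contact_N=None): straight line of the TCP; attitude=None keeps the orientation; rate is the mean speed in m/s. With contact_N (N) it stops when the force on the tool has changed by that much, and returns True; else False.
- ctrl.move_joints(angles): joint-space move.
- jaws.grip(opening): finger opening in m; the grip force is fixed at half the most; returns when the fingers have stopped.
- ctrl.sleep(seconds).
- solver.ik(position, orientation): joint angles nearest the present ones, or None.
- readout.get_obs(): the state.
- eyes.read_camera(name): name is "scene" or "top" or "wrist"; returns (picture, depth): 420x560x3 uint8, red, green, blue; 420x560 float32, m along the optical axis (not along the pixel's ray), 0 where there is no reading.
- eyes.calibration(name): a dict with "fx", "fy", "cx", "cy" (pixels), "R" (3x3) and "t" (3): a world point X has camera coordinates R X + t; the wrist camera has in their place "tool_from_camera" (4x4, takes a point from camera to tool coordinates, whose origin is the TCP and whose axes are the flange's). Camera axes: x right, y down, z forward; pixel columns grow to the right and rows downward; lengths in m; the calibration is good to about 2 mm. The wrist camera is an equidistant fisheye: a pixel r from the principal point sees the ray r / f radians off the axis. A picture is of the moment at which its call begins: read the wrist's pose just before it. calibration takes no time and is no camera call.
A pose or a line that the arm cannot do raises ctrl.Unreachable and nothing moves.
- workorder.finish_job(): hands the job in; it is judged then, once.
The state is a dict: "t": time; "q": joint angles; "joint_vel": joint speeds; "joint_efforts": joint torques, N m; "tcp_pos": TCP position; "tcp_rot": TCP orientation; "ft_force": force on the tool from outside, world axes, zero at the start; "wrist_torque": the same for the moment, N m; "finger_gap": finger opening in m; "grasp_force": force on a finger pad.
Only numpy, scipy, OpenCV 4.12 (cv2) and the standard library are available. Lean on these libraries where they do the work, as an engineer would, in place of code of your own. Each camera call takes 0.05 s, during which the arm holds its last target. There are 200 camera calls.

## Working session

There is one attempt and no reset: what is moved stays moved. The work goes in short steps, each a Python script; the robot and the scene stay as the last script left them, time stands still between calls to the robot, and variables do not carry over. Pictures are saved under pics/ and viewed, at most 10 in all, crops included, and the job is handed in when it is done.

```bash
mkdir -p pics; cat > h.py <<'E'
import numpy as np, cv2
from station import ctrl, jaws, solver, readout, eyes, workorder
def world(cam,d,u,v,z=None):
    c=eyes.calibration(cam); R=np.array(c["R"]);t=np.array(c["t"])
    r=np.array([(u-c["cx"])/c["fx"],(v-c["cy"])/c["fy"],1.])
    o=-R.T@t; w=R.T@r
    if z is None: return o+w*d[int(v),int(u)]
    return o+w*(z-o[2])/w[2]
E
python3 - <<'E'
from h import *
for n in("scene","top"):
    p,d=eyes.read_camera(n); cv2.imwrite(f"pics/{n}0.png",p[:,:,::-1]); np.savez(f"{n}0.npz",p=p,d=d)
    c=eyes.calibration(n);print(n,c)
print(eyes.calibration("wrist"));o=readout.get_obs();print(o["t"],o["tcp_rot"],o["finger_gap"])
E
```

```text
scene {'fx': 396.1429336316128, 'fy': 396.1429336316128, 'cx': 275.163553832974, 'cy': 208.4748767051661, 'R': array([[-0.51138394, -0.85919059, -0.0166733 ],
       [-0.57680168,  0.35756117, -0.73447249],
       [ 0.63701357, -0.36598025, -0.67843361]]), 't': array([0.11757438, 0.51764623, 0.44132335])}
top {'fx': 409.3249719122541, 'fy': 409.3249719122541, 'cx': 277.47089257131796, 'cy': 218.37950014991154, 'R': array([[ 0.00726205, -0.99988668,  0.01318663],
       [-0.99845861, -0.00797603, -0.05492526],
       [ 0.05502421, -0.01276743, -0.99840339]]), 't': array([-0.22491094,  0.61610624,  0.90042842])}
{'fx': 325.19226210127806, 'fy': 325.19226210127806, 'cx': 277.6734531603938, 'cy': 204.78722005271487, 'tool_from_camera': array([[ 1.48347519e-03, -9.49967387e-01, -3.12345583e-01,
         7.97661927e-02],
       [ 9.99998812e-01,  1.27878937e-03,  8.60153787e-04,
        -1.20941202e-03],
       [-4.17693834e-04, -3.12346488e-01,  9.49968156e-01,
        -1.48530982e-01],
       [ 0.00000000e+00,  0.00000000e+00,  0.00000000e+00,
         1.00000000e+00]])}
0.1 [-1.46853362e-04  1.64147310e-01  9.86435688e-01 -5.21775906e-04] 0.08583918989183273
```

View pics/scene0.png

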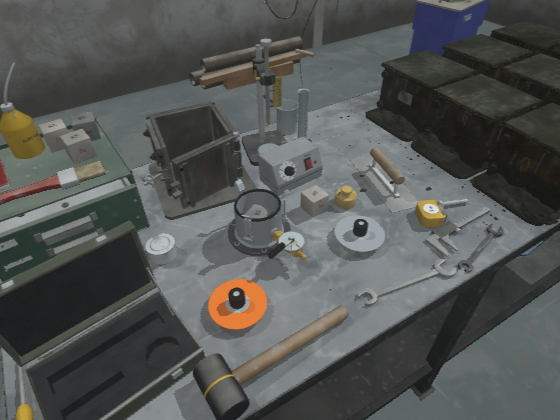

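View pics/top0.png

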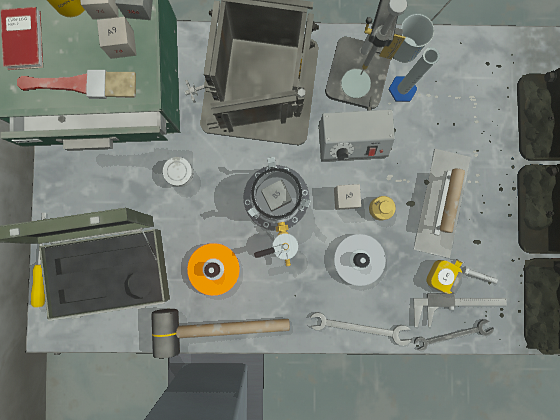

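Top view: pot at about (276,194), vent stem at about (285,247), and the lever's black sleeve at (264,253) pointing +y, so it is shut. Candidates for the lid: silver (360,260), orange disc (213,269, the look-alike), and the tin (178,171). I choose the silver one and check it in a close crop.

```bash
python3 - <<'E'
from h import *
z=np.load("top0.npz");p=z["p"];d=z["d"]
c=p[150:310,210:410];cv2.imwrite("pics/c1.png",cv2.resize(c,None,fx=4,fy=3.75 and 4,interpolation=cv2.INTER_CUBIC)[:600,:,::-1])
E
```

```text
(no output)
```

View pics/c1.png

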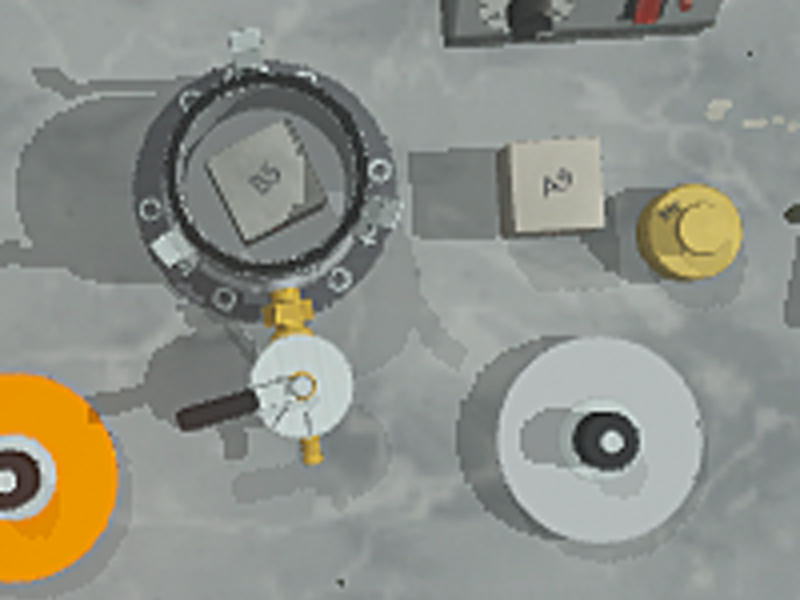

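The crop confirms the silver lid, with its knob at (605,441) and flange at (601,440). The rim centre is at (268,170), the stem at (301,385) and the sleeve centre at (216,411).

```bash
python3 - <<'E'
from h import *
d=np.load("top0.npz")["d"]
f=lambda u,v,z:world("top",d,210+u/4,150+v/4,z)
for n,u,v,z in(("rim",268,170,.092),("stem",301,385,.072),("grip",216,411,.075),("knob",605,441,.05),("flange",601,440,.02),("tab",600,600,None),("clip1",245,40,.118),("clip2",168,248,.118),("clip3",383,212,.118)):
    print(n,f(u,v,z).round(4),d[int(150+v/4)if v<600 else 299,int(210+u/4)])
E
```

```text
rim [ 0.6674 -0.2179  0.092 ] 0.87533253
stem [ 0.5562 -0.2363  0.072 ] 0.8577308
grip [ 0.5423 -0.1918  0.075 ] 0.8552997
knob [ 0.5269 -0.4015  0.05  ] 0.8812575
flange [ 0.5261 -0.4058  0.02  ] 0.8829392
tab [ 0.4346 -0.4094 -0.0007] 0.92772263
clip1 [ 0.7301 -0.2055  0.118 ] 0.8281194
clip2 [ 0.6247 -0.1679  0.118 ] 0.8256739
clip3 [ 0.6437 -0.2755  0.118 ] 0.82507104
```

```bash
cat >> h.py <<'E'
def Q(a): return [0,float(np.cos(a/2)),float(np.sin(a/2)),0]
def Rq(q):
    from scipy.spatial.transform import Rotation as S
    return S.from_quat([q[1],q[2],q[3],q[0]]).as_matrix()
def wpt(o,u,v,z):
    c=eyes.calibration("wrist");x,y=(u-c["cx"])/c["fx"],(v-c["cy"])/c["fy"];r=np.hypot(x,y)
    ray=np.array([x/r*np.sin(r),y/r*np.sin(r),np.cos(r)]) if r>1e-9 else np.array([0,0,1.])
    T=np.array(c["tool_from_camera"]);R=Rq(o["tcp_rot"])
    w=R@T[:3,:3]@ray;p=np.array(o["tcp_pos"])+R@T[:3,3]
    return p+w*(z-p[2])/w[2]
E
python3 - <<'E'
from h import *
ctrl.move_to([.5423,-.1918,.20],Q(np.radians(107.3)))
o=readout.get_obs();p,d=eyes.read_camera("wrist");print(o["t"],o["q"],o["tcp_pos"],o["ft_force"])
cv2.imwrite("pics/w1.png",cv2.resize(p,(800,600),interpolation=cv2.INTER_CUBIC)[:,:,::-1])
import pickle;pickle.dump((o,p,d),open("w1.pkl","wb"))
E
```

```text
3.1 [-4.53667963e-01  4.47352064e-01  1.71328723e+00  2.95722826e-05
  9.80911326e-01 -7.56616100e-01] [ 0.54250981 -0.19119731  0.2000283 ] [-0.52211706  0.2635598   0.50938385]
```

View pics/w1.png

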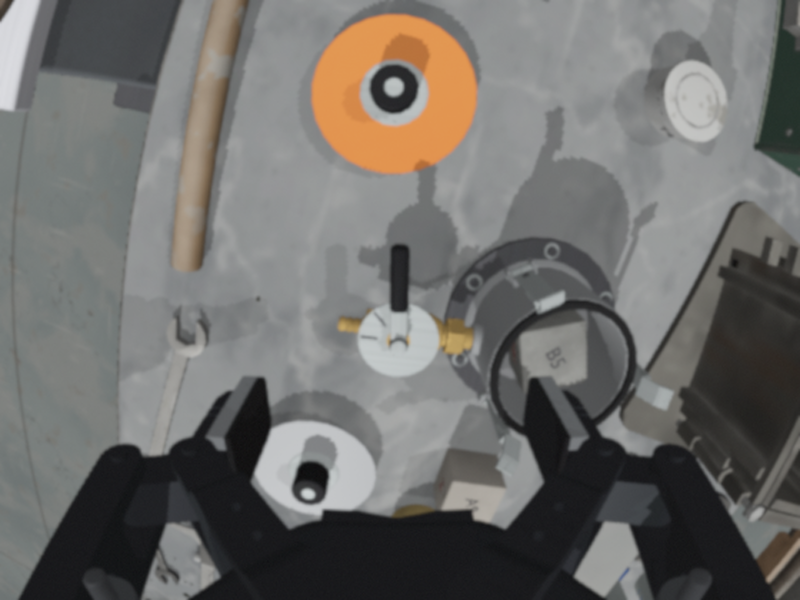

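The wrist view shows the lever pointing up, with its sleeve centre at (400,278) and the stem at (398,343). Rim ring centre is about (563,369), with clips at (548,300), (655,392) and (508,450). The silver lid's knob top is at (308,492).

```bash
python3 - <<'E'
from h import *
import pickle;o,p,d=pickle.load(open("w1.pkl","rb"))
s=.7
W={}
for n,u,v,z in(("stem",398,343,.075),("grip",400,278,.075),("tip",400,246,.075),("root",400,311,.075),("rim",563,369,.092),("knob",308,492,.05)):
    W[n]=wpt(o,u*s,v*s,z);print(n,W[n].round(4))
for a,b in(("rim","stem"),("stem","grip"),("stem","tip"),("root","tip")):
    w=W[b]-W[a];print(a,b,np.hypot(*w[:2]).round(4),np.degrees(np.arctan2(w[1],w[0])).round(1))
E
```

```text
stem [ 0.5567 -0.234   0.075 ]
grip [ 0.5447 -0.192   0.075 ]
tip [ 0.5387 -0.1729  0.075 ]
root [ 0.5512 -0.2126  0.075 ]
rim [ 0.6628 -0.2138  0.092 ]
knob [ 0.5294 -0.4049  0.05  ]
rim stem 0.1081 -169.2
stem grip 0.0437 105.9
stem tip 0.0638 106.4
root tip 0.0417 107.6
```

```bash
python3 - <<'E'
from h import *
import pickle
S=np.array([.558,-.238]);r=.048
def P(a,z): a=np.radians(a);return [S[0]+r*np.cos(a),S[1]+r*np.sin(a),z],Q(a)
jaws.grip(.045)
p,q=P(107,.12);ctrl.move_to(p,q)
p,q=P(107,.075);print(ctrl.move_straight(p,q,rate=.08,contact_N=8))
jaws.grip(0.0);o=readout.get_obs();print(o["t"],o["finger_gap"],o["grasp_force"],o["ft_force"])
for a in(115,123,131,138,145.5):
    p,q=P(a,.075);ctrl.move_straight(p,q,rate=.05)
    o=readout.get_obs();print(a,o["t"],np.round(o["ft_force"],1),np.round(o["tcp_pos"],4))
jaws.grip(.045)
p,q=P(145.5,.2);ctrl.move_straight(p,q)
o=readout.get_obs();p,d=eyes.read_camera("wrist");print(o["t"],o["tcp_pos"])
cv2.imwrite("pics/w2.png",cv2.resize(p,(800,600),interpolation=cv2.INTER_CUBIC)[:,:,::-1])
pickle.dump((o,p,d),open("w2.pkl","wb"))
p,d=eyes.read_camera("top");np.savez("top1.npz",p=p,d=d)
E
```

```text
False
5.2583 8.696001272277956e-05 0.0 [ 0.60209938 -0.65633087 -0.80111937]
115 5.55 [-0.2  0.3 -0.3] [ 0.5377 -0.1946  0.075 ]
123 5.8417 [0.6 0.3 1.5] [ 0.5321 -0.1978  0.075 ]
131 6.1333 [ 0.3  0.3 -0.2] [ 0.5267 -0.2017  0.075 ]
138 6.4083 [-0.   0.5  0.5] [ 0.5226 -0.2058  0.075 ]
145.5 6.6917 [-0.2 -0.6  0.3] [ 0.5187 -0.2107  0.075 ]
8.175 [ 0.51808061 -0.21063641  0.1992287 ]
```

View pics/w2.png

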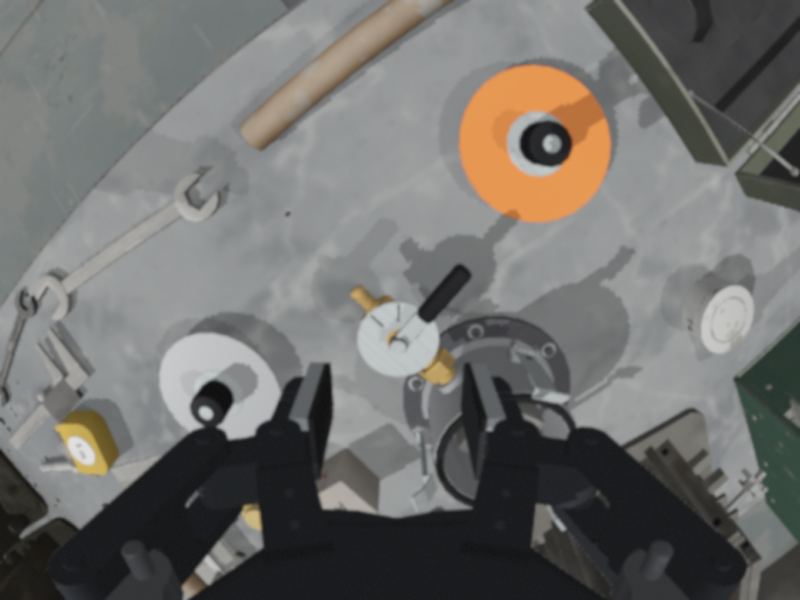

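The fingers closed on nothing (gap 0) and the lever (sleeve at (445,292), stem at (398,343)) has not moved. I'm checking heights from the depth data.

```bash
python3 - <<'E'
from h import *
import pickle
d=np.load("top0.npz")["d"]
for n,u,v in(("grip",264,252.8),("stem",285.2,246.2),("knob",361.2,260.2),("flange",345,260),("table",330,300),("rim",300,192)):print(n,world("top",d,u,v).round(4))
for k in("w1","w2"):
    o,p,dw=pickle.load(open(k+".pkl","rb"))
    c=eyes.calibration("wrist");T=np.array(c["tool_from_camera"]);R=Rq(o["tcp_rot"])
    def W(u,v):
        x,y=(u-c["cx"])/c["fx"],(v-c["cy"])/c["fy"];r=np.hypot(x,y)
        ray=np.array([x/r*np.tan(r),y/r*np.tan(r),1])*dw[int(v),int(u)]
        return (R@(T[:3,:3]@ray+T[:3,3])+o["tcp_pos"]).round(4)
    pts={"w1":(("grip",400,278),("dial",375,350),("table",300,220),("pad tip",250,380)),"w2":(("grip",445,292),("tip",463,273),("root",426,314),("stem",398,343),("padL",318,368),("padR",478,368),("table",300,250))}[k]
    for n,u,v in pts: print(k,n,W(u*.7,v*.7))
    print(o["tcp_rot"],o["finger_gap"])
E
```

```text
grip [ 0.5423 -0.1918  0.0775]
stem [ 0.5564 -0.2361  0.0764]
knob [ 0.5271 -0.4007  0.0534]
flange [ 0.5258 -0.3716  0.0203]
table [ 0.4342 -0.341  -0.0005]
rim [ 0.6688 -0.2655  0.0928]
w1 grip [ 0.5441 -0.1922  0.0737]
w1 dial [ 0.5444 -0.2492  0.0619]
w1 table [ 0.4638 -0.1915 -0.0011]
w1 pad tip [ 0.495  -0.1949  0.2262]
[1.84710302e-05 5.92317617e-01 8.05704561e-01 1.58559413e-05] 0.08519862875453409
w2 grip [ 0.5426 -0.1921  0.0749]
w2 tip [ 0.5389 -0.1763  0.0738]
w2 root [ 0.5483 -0.2099  0.0741]
w2 stem [ 0.5553 -0.2361  0.073 ]
w2 padL [ 0.4945 -0.2263  0.216 ]
w2 padR [ 0.5238 -0.1839  0.2158]
w2 table [ 0.4749 -0.2733 -0.0006]
[-6.25036436e-04  2.96590901e-01  9.55004414e-01  1.25613973e-04] 0.04468130543384034
```

```bash
python3 - <<'E'
from h import *
import pickle
print(ctrl.tcp_to_tips)
o,p,dw=pickle.load(open("w2.pkl","rb"))
c=eyes.calibration("wrist");T=np.array(c["tool_from_camera"])
for pt in([.011,.0225,.025],[.011,.0225,.006],[.011,.0225,-.017]):
    q=np.linalg.inv(T)@np.array(pt+[1]);r=np.arctan2(np.hypot(q[0],q[1]),q[2]);h=np.hypot(q[0],q[1])
    print(pt,(c["cx"]+c["fx"]*r*q[0]/h)/.7,(c["cy"]+c["fy"]*r*q[1]/h)/.7,q[2])
for u in(475,490):print([(v,round(float(dw[int(v*.7),int(u*.7)]),3)) for v in range(350,420,6)])
print({k:np.round(v,3) for k,v in readout.get_obs().items() if k!='q'})
E
```

```text
0.025
[0.011, 0.0225, 0.025] 454.6970355637265 319.5061132587004 0.18625424142257266
[0.011, 0.0225, 0.006] 460.7479618347131 338.5246920281918 0.16820391291723033
[0.011, 0.0225, -0.017] 469.81912652828737 367.4018407547642 0.14635351525286858
[(350, 0.365), (356, 0.356), (362, 0.153), (368, 0.147), (374, 0.144), (380, 0.139), (386, 0.136), (392, 0.133), (398, 0.131), (404, 0.132), (410, 0.129), (416, 0.131)]
[(350, 0.359), (356, 0.347), (362, 0.339), (368, 0.331), (374, 0.324), (380, 0.14), (386, 0.134), (392, 0.133), (398, 0.13), (404, 0.126), (410, 0.123), (416, 0.12)]
{'t': np.float64(8.275), 'joint_vel': array([ 0.003,  0.001, -0.003, -0.001, -0.   ,  0.001]), 'joint_efforts': array([ 2.0000e-02, -5.5548e+01, -2.3811e+01, -0.0000e+00,  3.0000e-03,
        1.0000e-03]), 'tcp_pos': array([ 0.518, -0.211,  0.199]), 'tcp_rot': array([-0.001,  0.297,  0.955,  0.   ]), 'ft_force': array([-0.185,  1.56 , -0.337]), 'wrist_torque': array([ 0.008, -0.018,  0.01 ]), 'grasp_force': np.float64(0.0), 'finger_gap': np.float64(0.045)}
```

The fingertips in the depth image sit about 14 mm behind the nominal TCP, where they should be 25 mm ahead, so the real tool is about 35 mm shorter than reported. A light touch on bare table with the fingers shut will calibrate it.

```bash
python3 - <<'E'
from h import *
a=np.radians(107)
jaws.grip(0.0)
x,y=.472,-.268
ctrl.move_to([x,y,.06],Q(a))
h=ctrl.move_straight([x,y,-.02],rate=.03,contact_N=5);o=readout.get_obs();print(h,o["t"],o["tcp_pos"],o["ft_force"])
ctrl.move_straight([x,y,.15])
E
```

```text
True 11.3917 [ 0.47202082 -0.268003   -0.00601836] [-1.65754008  0.35511502  9.7594325 ]
```

Shut, the fingertips are 6 mm behind the TCP, a 31 mm offset from the text, and I'll allow for it. Retrying the lever.

```bash
python3 - <<'E'
from h import *
import pickle
S=np.array([.5570,-.2375]);r=.048;z=.045
def P(a,z): a=np.radians(a);return [S[0]+r*np.cos(a),S[1]+r*np.sin(a),z],Q(a)
jaws.grip(.034)
p,q=P(107,.10);ctrl.move_to(p,q)
p,q=P(107,z);hit=ctrl.move_straight(p,q,rate=.06,contact_N=6);print(hit)
if hit: raise SystemExit
jaws.grip(0.0);o=readout.get_obs();print(o["t"],o["finger_gap"],o["grasp_force"],o["ft_force"])
if o["finger_gap"]<.008: raise SystemExit
for a in(115,123,131,138,145.2):
    p,q=P(a,z);ctrl.move_straight(p,q,rate=.05)
    o=readout.get_obs();print(a,o["t"],np.round(o["ft_force"],1),np.round(o["tcp_pos"],4))
jaws.grip(.034)
p,q=P(145.2,.2);ctrl.move_straight(p,q)
ctrl.move_to([.5,-.3,.2],Q(np.radians(145)))
o=readout.get_obs();p,d=eyes.read_camera("wrist");print(o["t"],o["tcp_pos"])
cv2.imwrite("pics/w3.png",cv2.resize(p,(800,600),interpolation=cv2.INTER_CUBIC)[:,:,::-1])
pickle.dump((o,p,d),open("w3.pkl","wb"))
E
```

```text
False
14.9333 0.010901055200925118 60.39006471633911 [0.68583362 2.13705687 4.53095634]
115 15.225 [1.6 2.5 5.2] [ 0.537  -0.194   0.0454]
123 15.5167 [1.7 3.1 6. ] [ 0.5312 -0.1973  0.0454]
131 15.8083 [1.7 3.1 6.5] [ 0.526  -0.2014  0.0454]
138 16.0833 [2.4 2.1 6.5] [ 0.5218 -0.2055  0.0454]
145.2 16.3583 [3.2 2.7 5.1] [ 0.5181 -0.2103  0.0454]
18.35 [ 0.4994144  -0.30063554  0.198999  ]
```

View pics/w3.png

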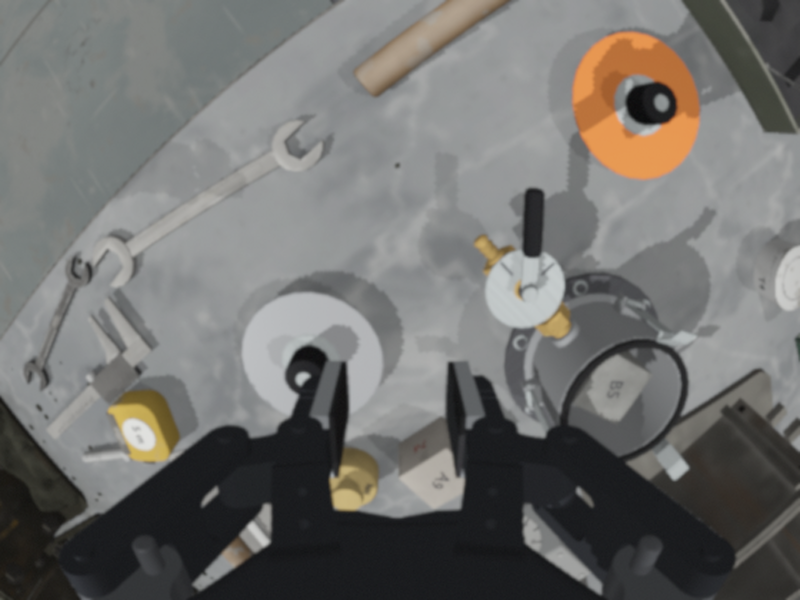

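The lever now lies between the outer marks: tip (535,192), root (532,256), stem (530,292). Rim centre is about (625,399).

```bash
python3 - <<'E'
from h import *
import pickle
o,p,d=pickle.load(open("w3.pkl","rb"));s=.7
W={n:wpt(o,u*s,v*s,z) for n,u,v,z in(("tip",535,192,.075),("root",532,256,.075),("stem",529,293,.075),("rim",625,399,.092),("out",480,240,.04),("noz",570,335,.04))}
for k in W:print(k,W[k].round(4))
for a,b in(("stem","tip"),("root","tip"),("rim","stem"),("noz","out")):
    w=W[b]-W[a];print(a,b,np.hypot(*w[:2]).round(4),np.degrees(np.arctan2(w[1],w[0])).round(1))
p,d=eyes.read_camera("top");np.savez("top2.npz",p=p,d=d)
g=p[150:310,210:410]
cv2.imwrite("pics/c2.png",cv2.resize(g,None,fx=4,fy=4,interpolation=cv2.INTER_CUBIC)[:600,:,::-1])
# fit lid flange and seal circles from top picture 0
P=np.load("top0.npz")["p"];G=cv2.cvtColor(P,cv2.COLOR_RGB2GRAY)
big=cv2.resize(G,None,fx=4,fy=4,interpolation=cv2.INTER_CUBIC)
for n,(x0,y0,x1,y1),r0,r1,z in(("lid",(320,225,400,300),95,110,.02),("rim",(235,155,315,230),88,108,.092),):
    c=cv2.HoughCircles(big[y0*4:y1*4,x0*4:x1*4],cv2.HOUGH_GRADIENT_ALT,1.5,20,param1=150,param2=.6,minRadius=r0,maxRadius=r1)
    if c is not None:
        for u,v,r in c[0][:3]:
            print(n,u/4+x0,v/4+y0,r,world("top",d,u/4+x0,v/4+y0,z).round(4))
E
```

```text
tip [ 0.5027 -0.2022  0.075 ]
root [ 0.5357 -0.2245  0.075 ]
stem [ 0.5556 -0.2383  0.075 ]
rim [ 0.6589 -0.2177  0.092 ]
out [ 0.5182 -0.2453  0.04  ]
noz [ 0.6195 -0.2255  0.04  ]
stem tip 0.064 145.6
root tip 0.0399 145.9
rim stem 0.1054 -168.7
noz out 0.1032 -168.9
lid 359.375 260.25 102.91792 [ 0.5255 -0.4039  0.02  ]
rim 276.25 194.375 102.07162 [ 0.6635 -0.2164  0.092 ]
```

View pics/c2.png

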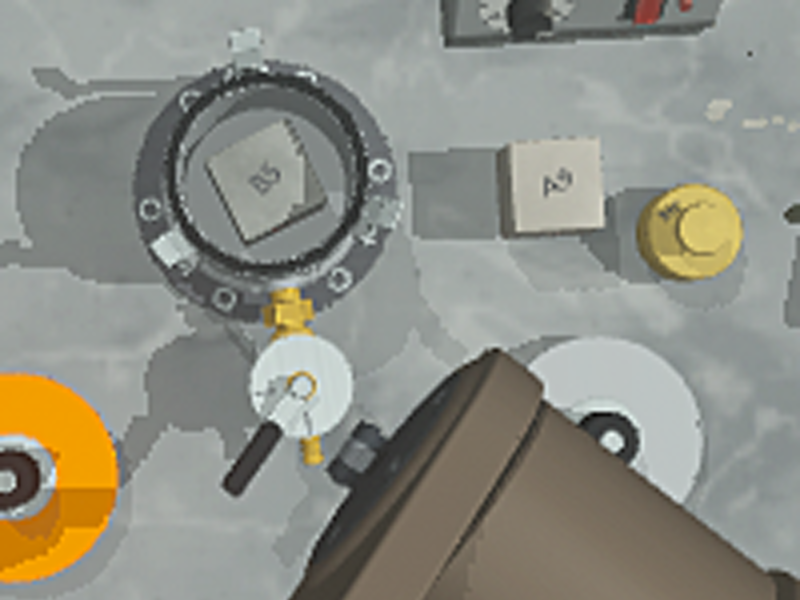

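The lever is at 145.7° and the vent line at 191.1°, so the lever is 44.6° open. Next I measure rim and flange with the wrist camera from the same relative pose, so the calibration bias cancels, using circle fits on the depth.

```bash
cat >> h.py <<'E'
A=np.radians(131)
def cloud(o,d):
    c=eyes.calibration("wrist");v,u=np.mgrid[:420,:560];x,y=(u-c["cx"])/c["fx"],(v-c["cy"])/c["fy"];r=np.hypot(x,y)+1e-9
    ray=np.stack([x/r*np.tan(r),y/r*np.tan(r),np.ones_like(r)],-1)*d[...,None]
    T=np.array(c["tool_from_camera"]);R=Rq(o["tcp_rot"])
    return (ray@T[:3,:3].T+T[:3,3])@R.T+o["tcp_pos"]
def look(c,z,z0,z1,rad):
    """circle fit to the outer edge of the level band z0..z1 near c"""
    from scipy.optimize import least_squares
    x=np.array([np.cos(A),np.sin(A)]);p=np.array(c)-.01*x
    ctrl.move_to([p[0],p[1],z],Q(A));ctrl.sleep(.15);o=readout.get_obs();im,d=eyes.read_camera("wrist")
    X=cloud(o,d);m=(X[...,2]>z0)&(X[...,2]<z1)&(d>0);B=X[m][:,:2]
    ctr=np.array(c)
    for _ in range(3):
        w=B-ctr;rr=np.hypot(*w.T);k=rr<rad+.006
        th=np.floor(np.degrees(np.arctan2(w[:,1],w[:,0]))/3);E=[]
        for t in np.unique(th[k]):
            s=k&(th==t);i=np.argmax(rr[s]);E.append(B[s][i])
        E=np.array(E);f=least_squares(lambda q:np.hypot(*(E-q[:2]).T)-q[2],[*ctr,rad],loss="soft_l1",f_scale=.0007);ctr=f.x[:2]
    print("t",o["t"],"circle",f.x.round(4),"n",len(E),"res",np.median(abs(f.fun)).round(5))
    return f.x,im
E
python3 - <<'E'
from h import *
a,i=look([.665,-.216],.26,.086,.098,.054);b,j=look([.527,-.403],.188,.013,.025,.058)
np.save("fit.npy",[a,b])
cv2.imwrite("pics/w4.png",cv2.resize(np.hstack([i,j]),(800,300))[:,:,::-1])
E
```

```text
t 19.4083 circle [ 0.6676 -0.2178  0.0528] n 120 res 0.00037
t 20.5667 circle [ 0.5287 -0.4062  0.0574] n 120 res 0.00029
```

View pics/w4.png

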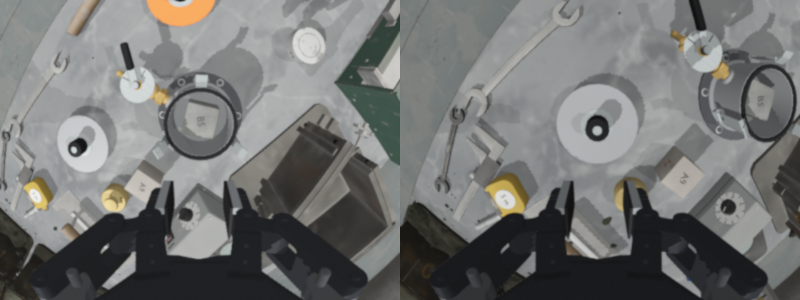

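Both fits are clean (residual under 0.4 mm): rim (0.6676,-0.2178), lid (0.5287,-0.4062). Now I grasp the knob and lift.

```bash
python3 - <<'E'
from h import *
a,b=np.load("fit.npy");q=Q(A)
jaws.grip(.06)
ctrl.move_to([b[0],b[1],.08],q)
h=ctrl.move_straight([b[0],b[1],.016],q,rate=.06,contact_N=6);print(h)
jaws.grip(0.0);o=readout.get_obs();zg=o["tcp_pos"][2];print(o["t"],o["finger_gap"],o["grasp_force"],o["tcp_pos"],o["ft_force"])
if o["finger_gap"]<.028: raise SystemExit
np.save("zg.npy",zg)
ctrl.move_straight([b[0],b[1],zg+.15],q,rate=.15)
ctrl.move_straight([a[0],a[1],zg+.15],q,rate=.15);ctrl.sleep(.2)
o=readout.get_obs();print(o["t"],o["finger_gap"],o["tcp_pos"],o["ft_force"],o["wrist_torque"])
p,d=eyes.read_camera("scene");cv2.imwrite("pics/s2.png",cv2.resize(p[100:300,150:400],(800,600),interpolation=cv2.INTER_CUBIC)[:,:,::-1])
E
```

```text
False
23.0917 0.03024003158521809 59.3308961391449 [ 0.5288555  -0.40637702  0.01664015] [-0.70853788  1.7418531   4.60786607]
26.1583 0.030512997156715755 [ 0.66736887 -0.2181893   0.16669631] [ 0.74200784 -0.99260272 -1.09798727] [ 0.02054243 -0.01425984  0.00714878]
```

View pics/s2.png

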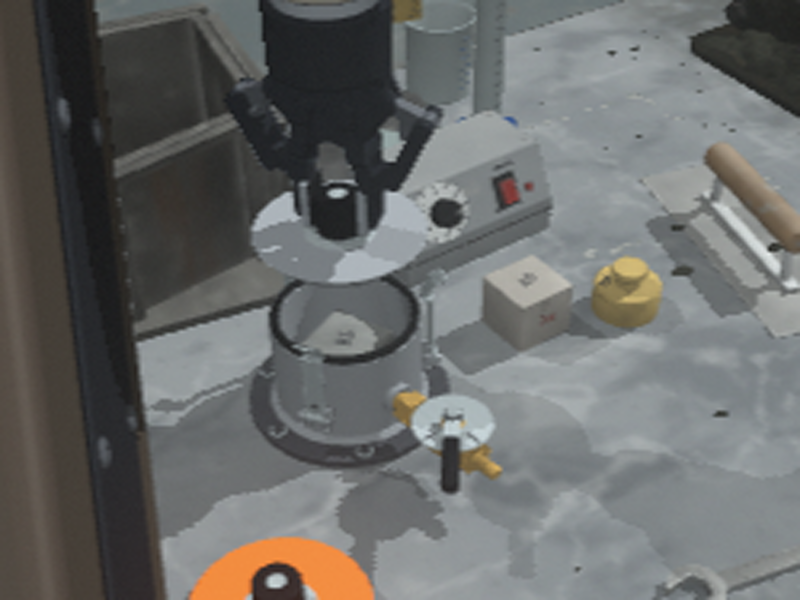

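The lid hangs level from the gripper at (340,215), above the pot mouth at (345,315), and the lever at (450,455) is half open. Descending.

```bash
python3 - <<'E'
from h import *
a,b=np.load("fit.npy");zg=float(np.load("zg.npy"));q=Q(A)
def rep(n):
    o=readout.get_obs();print(n,round(o["t"],2),"lid h",(o["tcp_pos"][2]-zg).round(4),np.round(o["tcp_pos"][:2]-a[:2],4),np.round(o["ft_force"],1),np.round(o["wrist_torque"],2),round(o["finger_gap"],4));return o
ctrl.move_straight([a[0],a[1],zg+.100],q,rate=.06);rep("pre")
for h in(.092,.088,.085):
    hit=ctrl.move_straight([a[0],a[1],zg+h],q,rate=.02,contact_N=6);o=rep((h,hit))
    if hit: break
E
```

```text
pre 27.19 lid h 0.1004 [ 0.0002 -0.0001] [-0.3 -0.4 -1.3] [ 0.02 -0.03  0.04] 0.0307
(0.092, False) 27.74 lid h 0.0919 [0. 0.] [-1.2 -0.1 -2.2] [ 0.01  0.01 -0.02] 0.0301
(0.088, False) 28.09 lid h 0.0878 [-0.  0.] [ 0.5  0.7 -1.7] [ 0.01 -0.03 -0.03] 0.0304
(0.085, False) 28.39 lid h 0.0851 [0.0002 0.    ] [ 1.4  0.6 -1.2] [ 0.07 -0.23  0.04] 0.0305
```

The spigot has entered the bore freely. Pressing on in small steps.

```bash
python3 - <<'E'
from h import *
a,b=np.load("fit.npy");zg=float(np.load("zg.npy"));q=Q(A)
for h in(.082,.080,.0785,.077,.0755,.0745,.0735,.0725,.0715,.070):
    ctrl.move_straight([a[0],a[1],zg+h],q,rate=.015);ctrl.sleep(.15)
    o=readout.get_obs();print(h,round(o["t"],2),"lid h",(o["tcp_pos"][2]-zg).round(4),np.round(o["tcp_pos"][:2]-a[:2],4),np.round(o["ft_force"],1),np.round(o["wrist_torque"],2),round(o["finger_gap"],4))
    if o["ft_force"][2]>25: break
E
```

```text
0.082 28.89 lid h 0.0824 [ 0.0003 -0.0001] [ 1.9 -0.5  5.6] [-0.01 -0.25 -0.05] 0.0304
0.08 29.32 lid h 0.0807 [ 0.0004 -0.0002] [ 1.9 -0.3  6.2] [-0.12 -0.19  0.02] 0.0303
0.0785 29.73 lid h 0.0795 [ 0.0005 -0.0002] [ 1.4 -0.9  9.2] [ 0.05 -0.2  -0.  ] 0.0304
0.077 30.12 lid h 0.0761 [-0.0005  0.0003] [ 1.4  0.5 -4.3] [ 0.11 -0.24 -0.05] 0.0304
0.0755 30.52 lid h 0.0757 [-0.0002  0.0001] [-3.4  2.5  4.6] [ 0.34  0.64 -0.01] 0.0306
0.0745 30.93 lid h 0.0748 [-0.0001  0.    ] [-3.9  2.9  6.9] [ 0.4   0.75 -0.04] 0.0304
0.0735 31.32 lid h 0.0741 [-0.0001  0.    ] [-5.1  3.7  9.2] [ 0.43  0.83 -0.04] 0.0305
0.0725 31.73 lid h 0.074 [-0.0001  0.    ] [-7.5  4.2 14.5] [ 0.57  1.24 -0.02] 0.0304
0.0715 32.12 lid h 0.0739 [-0.0001  0.    ] [-11.1   5.1  21.4] [ 0.77  1.78 -0.06] 0.0307
0.07 32.52 lid h 0.0739 [-0.  0.] [-14.8   5.8  32.6] [ 0.95  2.56 -0.06] 0.0307
```

The clips snapped (force fell from 9 N to −4 N near 0.076), and the lid reached its hard stop at 0.0739 with a 33 N push. A quick visual check before handing in.

```bash
python3 - <<'E'
from h import *
ctrl.sleep(.5);o=readout.get_obs();print(o["t"],o["tcp_pos"][2]-float(np.load("zg.npy")),o["ft_force"])
p,d=eyes.read_camera("scene");cv2.imwrite("pics/s3.png",cv2.resize(p[140:290,200:400],(800,600),interpolation=cv2.INTER_CUBIC)[:,:,::-1])
E
```

```text
33.025 0.07384963278364849 [-15.87938397   6.68649364  32.787045  ]
```

View pics/s3.png

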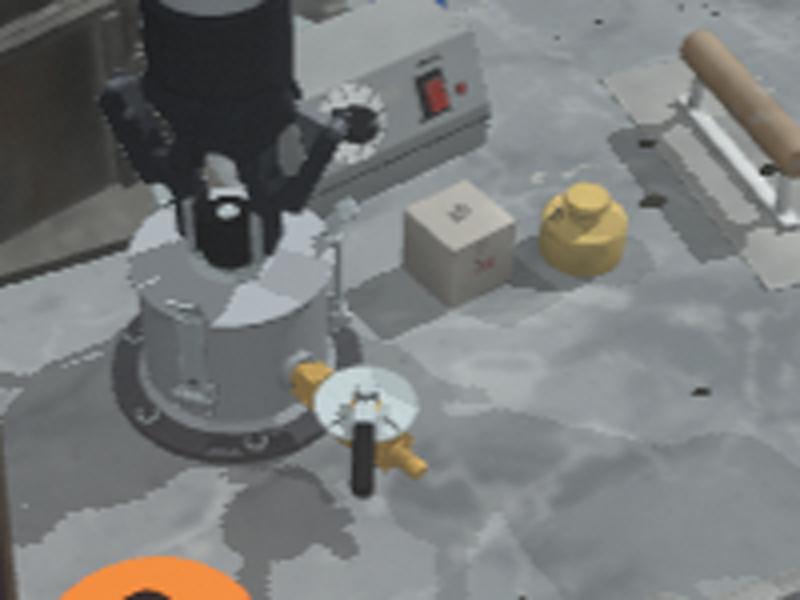

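The lid sits flush and level on the pot at (230,260), with clips over its edge at (180,305) and (340,210). The lever at (362,455) is half open, and the cube and weight stand where they were.

```bash
python3 -c "
from h import *
print(workorder.finish_job())"
```

```text
the job is handed in; nothing more can be done
None
```

The job is handed in at about 33 s: the vent lever is about 45° open, the lid is clipped and pressed to its stop at about 33 N, and the gripper is still pressing; the hand-in returned no verdict.

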